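# Set out bench supplies by height on the parts strip

### The arm

A 6-joint arm with a two-finger parallel gripper is mounted at the origin on a cart in front of the work surface, level with it; the furniture and walls round the work are solid. World frame = base frame: x ahead of the robot, y to its left, z up, the work surface at z = 0. Lengths are in mm, angles in rad, forces in N, time in s.
With the tool pointing down it reaches from about 275 to 750 mm from the base axis. Payload 10.2 kg.
Tool frame: the origin (TCP) lies between the finger pads; the fingertips stand 19 mm ahead of it and the grasp point (between the pads) is the TCP; z points along the fingers, y is the line along which they close (so a half turn about z gives the same grasp; the last joint's range is limited). The gripper opens to 85 mm and grips with 20 to 120 N. Pads are 22 mm wide; open, the fingers measure 114 mm over their backs; the gripper's body (76 mm by 85 mm) begins 54 mm behind the grasp point. The pads swing forward as they close: fully open they stand 13 mm farther back than shut.
Start: joints at [1.057, 0.313, 1.498, -0, 1.331, -0.223], TCP at [150.54, 502.96, 250.294] pointing down, gripper open.
Joint ranges: [-2.94, 2.94], [-0.97, 2.17], [0.19, 2.56], [-1.23, 4.37], [0.02, 3.11], [-2.88, 2.88]. Speed limits (rad/s): [2.39, 2.39, 3.01, 3.14, 3.14, 3.14].

### API

Orientations are given as a unit quaternion [w, x, y, z].
In Python, from rig import sense, capture, finish_job gives the robot as it stands. The module is installed in compiled form; this text tells all that it offers.
- The arm moves only by the tool move_arm, never from a script. Its argument "moves" is a list of rows, each an object with "turn": the turn, a rotation vector about the tool's x, y, z in rad, a list of three; "translation": the shift along the tool's x, y, z in mm, a list of three; "hand": the opening, from 0 (shut) to 1 (fully open). In form: [{"turn": [wx, wy, wz], "translation": [x, y, z], "hand": hand}, ...]. A call has 1 to 10 rows; each row shifts and turns the commanded pose from where the row before left it, along the tool's axes as they then stand; what a row does not reach is not made up. A row lasts 1/12 s, in which the tool goes at most 41.7 mm and 7.16 degrees, less where a joint would pass 70% of its speed; a pose out of reach is approached as far as the arm can. A call with a gripper value outside its range is refused whole. The fingers move at their own pace and stop on an object; "grip_force" is the grip in N (left out, the last holds). Time passes only in rows, so rows that do not move let the fingers close. It gives the time, the measured TCP pose, the force, the opening and the grip force at its end, in the units of the state.
- sense(): the state, without advancing time (a new reading comes with each control period).
- capture(name): name is "scene" or "top" or "wrist"; returns a dict with "image" (400x640x3 uint8, blue, green, red), "z_map" (400x640 float32, mm along the optical axis (not along the pixel's ray), 0 where there is no reading), "vertical_fov" (degrees; the focal length in pixels is half the picture's height over the tangent of half this angle, whatever the lens; pixels are square), "cx", "cy" (the principal point, pixels), "k1" (the pictures are not rectified: a ray, as slopes to the right and down, at radius r is drawn at 1 + k1 r^2 times it, then the intrinsics apply), "R" (3x3) and "t" (3): a world point X has camera coordinates R X + t; the wrist camera has in their place "T_tool_cam" (4x4, takes a point from camera to tool coordinates, whose origin is the TCP and whose axes are the flange's). Camera axes: x right, y down, z forward; pixel columns grow to the right and rows downward; lengths in mm; the calibration is good to about 2 mm. A picture is of the moment at which its call begins: read the wrist's pose just before it.
- finish_job(): hands the job in; it is judged then, once.
The state is a dict: "time_s": time; "joints": joint angles; "dq": joint speeds; "tau": joint torques, N m; "eef_pos": TCP position; "ee_rot": TCP orientation; "force": force on the tool from outside, world axes, zero at the start; "wrist_torque": the same for the moment, N m; "grip_width": opening from 0.0 (shut) to 1.0 (fully open); "grip_force": force on a finger pad.
Only numpy, scipy, OpenCV 4.12 (cv2) and the standard library are available. Lean on these libraries where they do the work, as an engineer would, in place of code of your own. Each camera call takes 0.05 s, during which the arm holds its last target. There are 200 camera calls.

### The job

Put the roll of tape, the solder tin, the solder reel and the torch away on the grey parts strip, one to each cork pad, in order of height: the lowest on the pad next to the upright metal stop, the tallest on the pad at the other end. Each shall stand upright in the middle of its pad.

Things in the scene. Friction and masses are not known exactly. Their poses are not given: they have to be found in the camera images.
- tape: black roll of insulating tape lying flat: 45 mm across, 14 mm high, hole in the middle. Origin: centre of its underside; z is its own axis, upright. It starts upright on the bench top (z = 0); it is best gripped along the robot's x, as neighbours and small parts under 15 mm high lie beside it.
- tin: round flat yellowish tin with a lid: 55 mm across, 21 mm high. Origin: centre of its underside; z is its own axis, upright. It starts upright on the bench top (z = 0); it is best gripped along the robot's x, as neighbours and small parts under 15 mm high lie beside it.
- reel: reel of solder wire with orange flanges, standing on one flange: 54 mm across, 36 mm high; may be gripped across the flanges. Origin: centre of its underside; z is its own axis, upright. It starts upright on the bench top (z = 0); it is best gripped along the robot's x, as neighbours and small parts under 15 mm high lie beside it.
- torch: black torch standing on end: 33 mm across at its widest, 112 mm high. Origin: centre of its underside; z is its own axis, upright. It starts upright on the bench top (z = 0); it is best gripped along the robot's x, as neighbours and small parts under 15 mm high lie beside it.
- pad_0: one of four identical round cork pads (64 mm across, 3 mm thick, fixed) in a straight row on the grey board, 85 mm apart centre to centre; the numbers in the names say nothing of the order along the board. Origin: centre of the pad's underside, on the board's top at z = 0.012; the pad's top is at z = 0.015; z up.
- pad_1: one of four identical round cork pads (64 mm across, 3 mm thick, fixed) in a straight row on the grey board, 85 mm apart centre to centre; the numbers in the names say nothing of the order along the board. Origin: centre of the pad's underside, on the board's top at z = 0.012; the pad's top is at z = 0.015; z up.
- pad_2: one of four identical round cork pads (64 mm across, 3 mm thick, fixed) in a straight row on the grey board, 85 mm apart centre to centre; the numbers in the names say nothing of the order along the board. Origin: centre of the pad's underside, on the board's top at z = 0.012; the pad's top is at z = 0.015; z up.
- pad_3: one of four identical round cork pads (64 mm across, 3 mm thick, fixed) in a straight row on the grey board, 85 mm apart centre to centre; the numbers in the names say nothing of the order along the board. Origin: centre of the pad's underside, on the board's top at z = 0.012; the pad's top is at z = 0.015; z up.
- stop: upright aluminium plate fixed across one end of the grey board: 76 mm wide, 6 mm thick, 42 mm high above the board (top at z = 0.054), on a 16 mm wide foot. It may stand at either end; the other end has only a flat 3 mm edging. Origin: centre of its foot, on the board's middle line, 52.5 mm from the centre of the nearest pad.
- strip: the parts strip: grey board 76 mm by 384 mm, 12 mm thick, fixed on the bench behind the loose things. Origin: centre of its underside; x across the board (away from the robot), y along the row of pads, z up.
Things that resemble listed ones, but are neither listed nor needed, are in the scene too. What is shaped like the reel but pink is not meant. Several things have the shape of the tape; the one meant has the colours described above.

How it is judged (in metres and radians):
At the end, for the whole second after the job is handed in: Counted from the stop, the pads carry tape, tin, reel, torch. Each thing's axis is within 14 mm of its pad's centre; it rests on the pad (underside at pad height within 4 mm), upright within 7 degrees, at rest and released ((horizontal distance between tape and pad_0 below 0.014 m or horizontal distance between tape and pad_1 below 0.014 m or horizontal distance between tape and pad_2 below 0.014 m or horizontal distance between tape and pad_3 below 0.014 m) and horizontal distance between tape and stop between 0.0225 and 0.0825 m and height (world z) of tape between 0.011 and 0.019 m and angle between each of tape, tin, reel, torch's own z axis and vertical below 0.12 rad and linear speed of each of tape, tin, reel, torch below 0.02 m/s and (horizontal distance between tin and pad_0 below 0.014 m or horizontal distance between tin and pad_1 below 0.014 m or horizontal distance between tin and pad_2 below 0.014 m or horizontal distance between tin and pad_3 below 0.014 m) and horizontal distance between tin and stop between 0.1075 and 0.1675 m and height (world z) of tin between 0.011 and 0.019 m and (horizontal distance between reel and pad_0 below 0.014 m or horizontal distance between reel and pad_1 below 0.014 m or horizontal distance between reel and pad_2 below 0.014 m or horizontal distance between reel and pad_3 below 0.014 m) and horizontal distance between reel and stop between 0.1925 and 0.2525 m and height (world z) of reel between 0.011 and 0.019 m and (horizontal distance between torch and pad_0 below 0.014 m or horizontal distance between torch and pad_1 below 0.014 m or horizontal distance between torch and pad_2 below 0.014 m or horizontal distance between torch and pad_3 below 0.014 m) and horizontal distance between torch and stop between 0.2775 and 0.3375 m and height (world z) of torch between 0.011 and 0.019 m); the robot touches nothing.
It also fails if it takes over 93 s, if anything falls off the work surface, if the arm or the gripper's body presses on something with over 40 N, if the wrist force passes 120 N, or if a joint passes its speed limit or range.

## Working session

There is one attempt and no reset: what is moved stays moved. The work goes in short steps, Python scripts to look and compute and a tool call to move; the robot and the scene stay as the last step left them, time stands still between calls to the robot, and variables do not carry over. Pictures are saved under pics/ and viewed, at most 14 in all, crops included, and the job is handed in when it is done.

Besides the shell and the picture viewer there is one more tool, called as name([rows], argument=value, ...), one row to a line, values as JSON. move_arm: Moves the arm, as the interface text tells. Its arguments: {"type":"object","properties":{"moves":{"type":"array","items":{"type":"object","properties":{"turn":{"type":"array","items":{"type":"number"}},"translation":{"type":"array","items":{"type":"number"}},"hand":{"type":"number"}}}},"grip_force":{"type":"number"}},"required":["moves"]}

```bash
mkdir -p pics
cat > h.py <<'E'
import numpy as np, cv2, pickle
from rig import sense, capture, finish_job
def grab(n):
    s=sense(); c=capture(n); c['s']=s; pickle.dump(c,open(f'{n}.pkl','wb')); return c
def load(n): return pickle.load(open(f'{n}.pkl','rb'))
def pt(c,u,v,z=None):
    """world point of pixel; by depth map, or on plane z (mm)"""
    f=200/np.tan(np.radians(c['vertical_fov'])/2)
    K=np.array([[f,0,c['cx']],[0,f,c['cy']],[0,0,1.]])
    p=cv2.undistortPointsIter(np.array([[[u,v]]],float),K,np.array([c['k1'],0,0,0.]),None,None,(3,50,1e-9))[0,0]
    d=np.array([p[0],p[1],1.]); R,t=c['R'],np.array(c['t']).ravel()
    o=-R.T@t; w=R.T@d
    k=c['z_map'][int(round(v)),int(round(u))] if z is None else (z-o[2])/w[2]
    return o+k*w
E
python3 - <<'E'
from h import *
s=sense(); print(s)
for n in('top','scene'):
    c=grab(n); cv2.imwrite(f'pics/{n}0.png',c['image']); print(n,{k:c[k] for k in c if k not in('image','z_map','s')})
E
```

```text
{'time_s': 0.0, 'joints': array([ 1.05660673e+00,  3.13480425e-01,  1.49845710e+00,  2.63258773e-05,
        1.33100964e+00, -2.23418056e-01]), 'dq': array([-0.00149067, -0.00198305,  0.00096554, -0.00204352, -0.00018561,
       -0.0010573 ]), 'tau': array([-8.97410100e-04, -4.12267578e+01, -2.59746838e+01, -1.98045395e-04,
        4.12456910e-03,  3.64019940e-06]), 'eef_pos': array([150.4069528 , 502.74365574, 249.71195946]), 'ee_rot': array([-2.56075509e-04,  1.44877211e-01,  9.89449410e-01, -6.27108511e-04]), 'force': array([0.70672983, 0.56518885, 0.66914942]), 'wrist_torque': array([-0.01414018, -0.02374339, -0.00810217]), 'grip_force': 0.0, 'grip_width': 1.0020115707975183}
top {'vertical_fov': 54.92635681954295, 'cx': 313.59526717155916, 'cy': 202.4792855661863, 'k1': 0.005119452856013913, 'R': array([[-0.00191742, -0.99998495, -0.00514113],
       [-0.99277787,  0.00252024, -0.11994058],
       [ 0.11995173,  0.00487403, -0.99276776]]), 't': array([  17.25667609,  496.05746486, 1356.40382864])}
scene {'vertical_fov': 52.811145441614215, 'cx': 315.2964934218369, 'cy': 199.84729522989912, 'k1': -0.023303399882254182, 'R': array([[ 0.88426612, -0.46678387,  0.01364747],
       [-0.2171507 , -0.43688752, -0.87291172],
       [ 0.41342352,  0.7689227 , -0.48768727]]), 't': array([-441.00264814,  136.5344203 , 1048.30903107])}
```

View pics/top0.png

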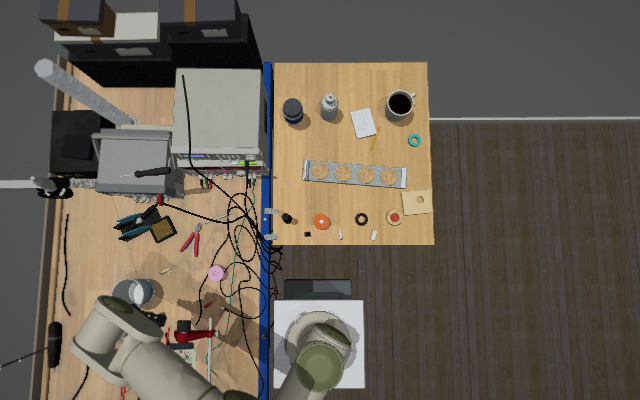

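View pics/scene0.png

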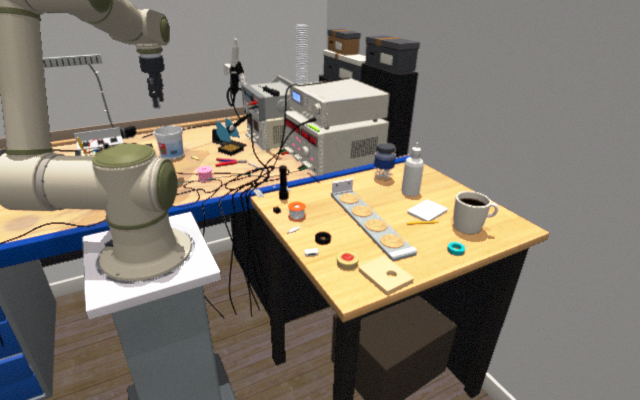

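The top view shows torch (287,218), reel (321,221), tape (361,219) and a yellowish tin (394,217). The strip runs from (306,170), the stop end, to (406,178). I'll enlarge that area.

Run:
```python
from h import *
c=load('top')
cv2.imwrite('pics/top1.png',cv2.resize(c['image'][150:250,270:430],None,fx=5,fy=5,interpolation=cv2.INTER_CUBIC))
```

```text
(no output)
```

View pics/top1.png

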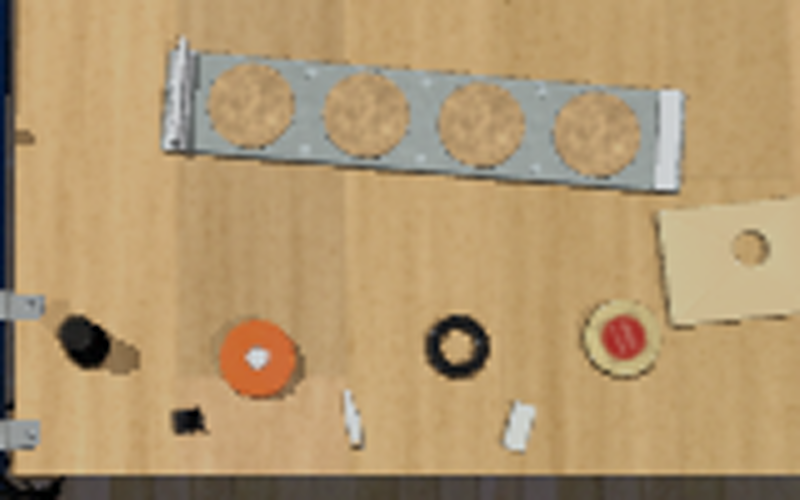

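The enlarged crop shows the stop at the left (+y) end. Crop pixels of the centres:
- **Pads:** (252,105), (366,115), (481,124), (597,134)
- **Reel:** (257,358)
- **Tape:** (458,346)
- **Tin:** (621,338)
- **Torch:** about (84,342)

Run:
```python
from h import *
c=load('top')
for n,u,v,z in [('p1',252,105,15),('p2',366,115,15),('p3',481,124,15),('p4',597,134,15),('reel',257,358,36),('tape',458,346,14),('tin',621,338,21),('torchtop',78,336,112),('torchbase',94,351,0),('stop',180,97,54)]:
    U,V=270+(u+.5)/5-.5,150+(v+.5)/5-.5
    print(n,pt(c,U,V,z).round(1),pt(c,U,V).round(1))
s=load('scene')
for n,u,v in [('torchtop',283,169),('torchbase',283,197),('reel',297,206)]: print(n,pt(s,u,v).round(1))
```

```text
p1 [615.9  -7.6  15. ] [615.4  -7.5  17.9]
p2 [608.2 -91.3  15. ] [609.1 -91.6  10.4]
p3 [ 601.2 -175.6   15. ] [ 601.4 -175.7   14.1]
p4 [ 593.5 -260.5   15. ] [ 593.7 -260.7   13.9]
reel [428.1 -10.1  36. ] [428.  -10.1  36.2]
tape [ 438.  -156.1   14. ] [ 439.2 -158.    -1.6]
tin [ 443.  -272.8   21. ] [ 442.8 -272.3   23.5]
torchtop [437.8 111.6 112. ] [437.8 111.7 111.9]
torchbase [436.  108.7   0. ] [432.  104.9  54.1]
stop [613.9  44.4  54. ] [616.4  44.7  42.2]
torchtop [438.4 105.1 105.3]
torchbase [432.9  98.7   9.8]
reel [431.1 -10.2  33.2]
```

move_arm([
  {"turn": [0, 0, 0.12], "translation": [0, 0, 0], "hand": 1},
  {"turn": [0, 0, 0.12], "translation": [0, 0, 0], "hand": 1},
  {"turn": [0, 0, 0.12], "translation": [0, 0, 0], "hand": 1},
  {"turn": [0, 0, 0.12], "translation": [0, 0, 0], "hand": 1},
  {"turn": [0, 0, 0.12], "translation": [0, 0, 0], "hand": 1},
  {"turn": [0, 0, 0.12], "translation": [0, 0, 0], "hand": 1},
  {"turn": [0, 0, 0.12], "translation": [0, 0, 0], "hand": 1},
  {"turn": [0, 0, 0.12], "translation": [0, 0, 0], "hand": 1},
  {"turn": [0, 0, 0.12], "translation": [0, 0, 0], "hand": 1},
  {"turn": [0, 0, 0.12], "translation": [0, 0, 0], "hand": 1},
], grip_force=40)

```text
time_s: 0.93
eef_pos: [150.5, 502.8, 249.9]
ee_rot: [0.0, 0.68, 0.733, -0.0]
force: [-0.7, 0.5, 0.3]
grip_width: 1.005
grip_force: 0.0
```

move_arm([
  {"turn": [0, 0, 0.08], "translation": [0, 0, 0], "hand": 1},
  {"turn": [0, 0, 0], "translation": [0, 0, 0], "hand": 1},
  {"turn": [0, 0, 0], "translation": [-30, 13, 0], "hand": 1},
  {"turn": [0, 0, 0], "translation": [-30, 13, 0], "hand": 1},
  {"turn": [0, 0, 0], "translation": [-30, 13, 0], "hand": 1},
  {"turn": [0, 0, 0], "translation": [-30, 13, 0], "hand": 1},
  {"turn": [0, 0, 0], "translation": [-30, 13, 0], "hand": 1},
  {"turn": [0, 0, 0], "translation": [-30, 13, 0], "hand": 1},
  {"turn": [0, 0, 0], "translation": [-30, 13, 0], "hand": 1},
  {"turn": [0, 0, 0], "translation": [-30, 13, 0], "hand": 1},
])

```text
time_s: 1.77
eef_pos: [254.6, 261.5, 250.2]
ee_rot: [0.0, 0.706, 0.708, 0.0]
force: [0.9, -0.2, 0.2]
grip_width: 1.0
grip_force: 0.0
```

move_arm([
  {"turn": [0, 0, 0], "translation": [-35, 18, 0], "hand": 1},
  {"turn": [0, 0, 0], "translation": [-35, 18, 0], "hand": 1},
  {"turn": [0, 0, 0], "translation": [-35, 18, 0], "hand": 1},
  {"turn": [0, 0, 0], "translation": [-35, 18, 0], "hand": 1},
  {"turn": [0, 0, 0], "translation": [-35, 18, 0], "hand": 1},
  {"turn": [0, 0, 0], "translation": [-35, 18, 0], "hand": 1},
  {"turn": [0, 0, 0], "translation": [-35, 18, 0], "hand": 1},
  {"turn": [0, 0, 0], "translation": [-35, 18, 0], "hand": 1},
  {"turn": [0, 0, 0], "translation": [-35, 18, 0], "hand": 1},
  {"turn": [0, 0, 0], "translation": [0, 0, 0], "hand": 1},
])

```text
time_s: 2.6
eef_pos: [418.4, -56.9, 249.9]
ee_rot: [0.0, 0.708, 0.706, -0.0]
force: [-0.6, 1.3, -0.3]
grip_width: 1.001
grip_force: 0.0
```

Run:
```python
from h import *
c=grab('wrist'); cv2.imwrite('pics/wrist0.png',c['image']); print(c['s']['eef_pos'],c['s']['ee_rot'],c['T_tool_cam'],c['vertical_fov'])
```

```text
[418.43981135 -56.89979595 249.86828005] [ 4.66577438e-04  7.07744603e-01  7.06468142e-01 -3.51891161e-04] [[ 8.14180744e-06 -9.61782345e-01 -2.73815120e-01  6.96718127e+01]
 [ 9.99999792e-01  1.84375845e-04 -6.17890006e-04  9.79874222e-01]
 [ 6.44760593e-04 -2.73815058e-01  9.61782147e-01 -1.23378226e+02]
 [ 0.00000000e+00  0.00000000e+00  0.00000000e+00  1.00000000e+00]] 63.97596643514747
```

View pics/wrist0.png

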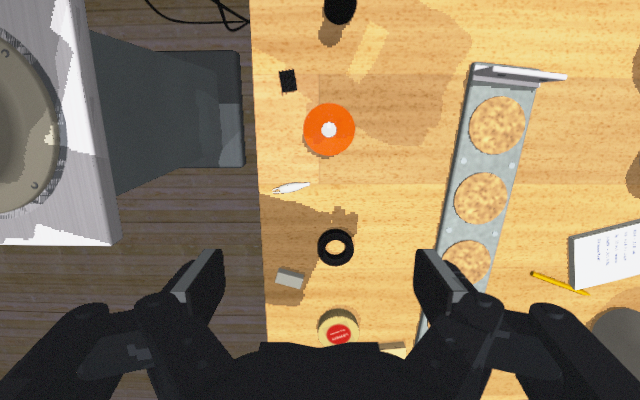

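The wrist view shows the reel's top at (329,130), tape (335,247), tin (338,328), pads at (497,125), (481,197) and (467,263), and the torch cut off at the top near (340,5). I'll cross-check these against the top view.

```bash
cat >> h.py <<'E'
from scipy.spatial.transform import Rotation as Rn
def wr(c):
    q=c['s']['ee_rot']; A=Rn.from_quat([q[1],q[2],q[3],q[0]]).as_matrix(); T=c['T_tool_cam']
    Rw=A@T[:3,:3]; o=A@T[:3,3]+c['s']['eef_pos']; c['R']=Rw.T; c['t']=-Rw.T@o; return c
E
python3 - <<'E'
from h import *
c=wr(load('wrist'))
for n,u,v,z in [('reel',329,130,36),('tape',335,247,14),('tin',338,328,21),('p1',497,125,15),('p2',481,197,15),('torch',340,5,112)]: print(n,pt(c,u,v,z).round(1))
E
```

```text
reel [430.  -10.8  36. ]
tape [ 439.  -152.6   14. ]
tin [ 444.1 -264.9   21. ]
p1 [616.9  -6.2  15. ]
p2 [609.9 -89.1  15. ]
torch [435.2  85.1 112. ]
```

move_arm([
  {"turn": [0, 0, 0], "translation": [-33, 7, 15], "hand": 1},
  {"turn": [0, 0, 0], "translation": [-33, 7, 15], "hand": 1},
  {"turn": [0, 0, 0], "translation": [-32, 6, 30], "hand": 1},
  {"turn": [0, 0, 0], "translation": [0, 0, 36], "hand": 1},
  {"turn": [0, 0, 0], "translation": [0, 0, 36], "hand": 1},
  {"turn": [0, 0, 0], "translation": [0, 0, 36], "hand": 1},
  {"turn": [0, 0, 0], "translation": [0, 0, 30], "hand": 1},
  {"turn": [0, 0, 0], "translation": [0, 0, 20], "hand": 1},
  {"turn": [0, 0, 0], "translation": [0, 0, 10], "hand": 1},
  {"turn": [0, 0, 0], "translation": [0, 0, 0], "hand": 1},
])

```text
time_s: 3.48
eef_pos: [435.4, -147.0, 22.8]
ee_rot: [-0.002, 0.706, 0.708, -0.0]
force: [0.3, 1.0, -0.2]
grip_width: 0.998
grip_force: 0.0
```

move_arm([
  {"turn": [0, 0, 0], "translation": [0, 0, 0], "hand": 0.4},
  {"turn": [0, 0, 0], "translation": [0, 0, 0], "hand": 0.4},
  {"turn": [0, 0, 0], "translation": [0, 0, 0], "hand": 0.4},
  {"turn": [0, 0, 0], "translation": [0, 0, 0], "hand": 0.4},
  {"turn": [0, 0, 0], "translation": [0, 0, 0], "hand": 0.4},
  {"turn": [0, 0, 0], "translation": [0, 0, 0], "hand": 0.4},
])

```text
time_s: 3.98
eef_pos: [436.8, -148.4, 25.6]
ee_rot: [0.001, 0.707, 0.707, 0.0]
force: [-2.5, 1.8, 10.5]
grip_width: 0.49
grip_force: 39.0
```

Run:
```python
from h import *
c=grab('wrist'); cv2.imwrite('pics/wrist1.png',c['image'])
```

```text
(no output)
```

View pics/wrist1.png

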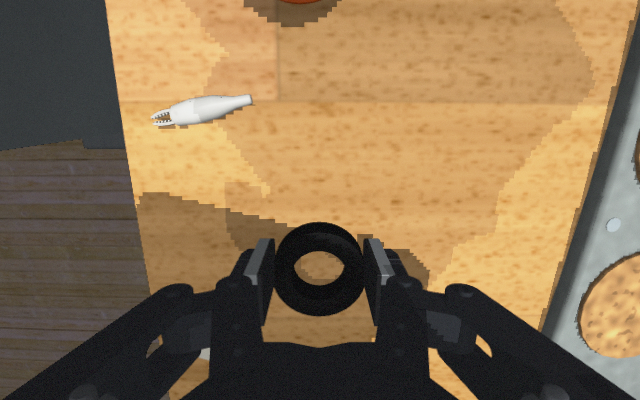

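The tape is gripped between the pads, centred at about (319,268). The fingertips are touching the bench lightly (10 N). I'll compute where the tape sits relative to the TCP.

Run:
```python
from h import *
c=wr(load('wrist')); print(pt(c,319,268,14), c['s']['eef_pos'])
```

```text
[ 437.86060734 -151.49771154   14.        ] [ 436.80000702 -148.44183552   25.55579525]
```

move_arm([
  {"turn": [0, 0, 0], "translation": [0, 0, -10], "hand": 0.4},
  {"turn": [0, 0, 0], "translation": [0, 0, -30], "hand": 0.4},
  {"turn": [0, 0, 0], "translation": [0, 0, -30], "hand": 0.4},
  {"turn": [0, 0, 0], "translation": [24, 30, 0], "hand": 0.4},
  {"turn": [0, 0, 0], "translation": [24, 30, 0], "hand": 0.4},
  {"turn": [0, 0, 0], "translation": [24, 30, 0], "hand": 0.4},
  {"turn": [0, 0, 0], "translation": [24, 30, 0], "hand": 0.4},
  {"turn": [0, 0, 0], "translation": [24, 30, 0], "hand": 0.4},
  {"turn": [0, 0, 0], "translation": [24, 28, 0], "hand": 0.4},
  {"turn": [0, 0, 0], "translation": [0, 0, 0], "hand": 0.4},
])

```text
time_s: 4.87
eef_pos: [617.5, -0.2, 95.1]
ee_rot: [0.001, 0.706, 0.709, 0.001]
force: [1.2, 0.2, -0.4]
grip_width: 0.49
grip_force: 40.8
```

move_arm([
  {"turn": [0, 0, 0], "translation": [0, 0, 0], "hand": 0.4},
])

```text
time_s: 4.95
eef_pos: [614.7, -2.9, 94.5]
ee_rot: [0.0, 0.706, 0.708, 0.0]
force: [0.5, 0.7, -0.7]
grip_width: 0.488
grip_force: 40.8
```

move_arm([
  {"turn": [0, 0, 0], "translation": [0, 0, 20], "hand": 0.4},
  {"turn": [0, 0, 0], "translation": [0, 0, 20], "hand": 0.4},
  {"turn": [0, 0, 0], "translation": [0, 0, 8], "hand": 0.4},
  {"turn": [0, 0, 0], "translation": [0, 0, 5], "hand": 0.4},
  {"turn": [0, 0, 0], "translation": [0, 0, 0], "hand": 0.4},
  {"turn": [0, 0, 0], "translation": [0, 0, 0], "hand": 0.4},
  {"turn": [0, 0, 0], "translation": [0, 0, 0], "hand": 0.4},
])

```text
time_s: 5.53
eef_pos: [614.5, -4.6, 42.1]
ee_rot: [0.001, 0.707, 0.707, 0.0]
force: [0.4, 0.0, -0.7]
grip_width: 0.492
grip_force: 40.8
```

move_arm([
  {"turn": [0, 0, 0], "translation": [0, 0, 0], "hand": 0.6},
  {"turn": [0, 0, 0], "translation": [0, 0, 0], "hand": 0.75},
  {"turn": [0, 0, 0], "translation": [0, 0, 0], "hand": 0.85},
  {"turn": [0, 0, 0], "translation": [0, 0, -15], "hand": 1},
  {"turn": [0, 0, 0], "translation": [0, 0, -30], "hand": 1},
  {"turn": [0, 0, 0], "translation": [0, 0, -35], "hand": 1},
  {"turn": [0, 0, 0], "translation": [-33, -21, 0], "hand": 1},
  {"turn": [0, 0, 0], "translation": [-33, -21, 0], "hand": 1},
  {"turn": [0, 0, 0], "translation": [-33, -21, 0], "hand": 1},
  {"turn": [0, 0, 0], "translation": [-33, -21, 0], "hand": 1},
])

```text
time_s: 6.37
eef_pos: [529.1, -137.2, 121.4]
ee_rot: [0.0, 0.707, 0.707, 0.0]
force: [1.0, -0.8, -0.5]
grip_width: 1.0
grip_force: 0.0
```

move_arm([
  {"turn": [0, 0, 0], "translation": [-33, -21, 0], "hand": 1},
  {"turn": [0, 0, 0], "translation": [-33, -21, 0], "hand": 1},
  {"turn": [0, 0, 0], "translation": [-33, -21, 0], "hand": 1},
  {"turn": [0, 0, 0], "translation": [-35, -23, 0], "hand": 1},
  {"turn": [0, 0, 0], "translation": [0, 0, 0], "hand": 1},
  {"turn": [0, 0, 0], "translation": [0, 0, 0], "hand": 1},
])

```text
time_s: 6.87
eef_pos: [443.4, -271.6, 121.3]
ee_rot: [0.0, 0.708, 0.706, 0.0]
force: [0.1, 0.2, -0.2]
grip_width: 1.001
grip_force: 0.0
```

Run:
```python
from h import *
c=grab('wrist'); cv2.imwrite('pics/wrist2.png',c['image']); print(c['s']['eef_pos'])
```

```text
[ 443.39365254 -271.57735571  121.26821304]
```

View pics/wrist2.png

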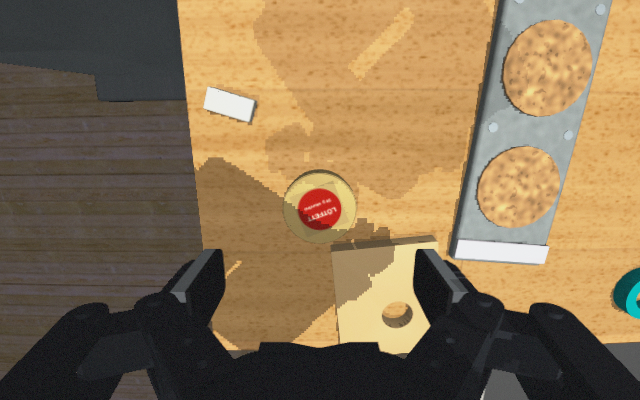

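The tin's top is centred at about (319,208), and the notched board's edge starts at row ~240 and column ~333. Pads 3 and 4 are at (547,68) and (518,187).

Run:
```python
from h import *
c=wr(load('wrist'))
for n,u,v,z in [('tin',319,208,21),('p3',547,68,15),('p4',518,187,15),('boardL',333,250,5),('boardR',435,240,5)]: print(n,pt(c,u,v,z).round(1),pt(c,u,v).round(1))
```

```text
tin [ 444.5 -273.5   21. ] [ 444.5 -273.5   21.2]
p3 [ 601.4 -175.4   15. ] [ 600.8 -175.4   15.7]
p4 [ 594.  -259.6   15. ] [ 593.8 -259.5   15.2]
boardL [ 455.8 -314.7    5. ] [ 455.6 -312.4   10. ]
boardR [ 538.8 -306.4    5. ] [ 536.2 -303.6   11.5]
```

move_arm([
  {"turn": [0, 0, 0], "translation": [0, 1, 25], "hand": 1},
  {"turn": [0, 0, 0], "translation": [0, 0, 30], "hand": 1},
  {"turn": [0, 0, 0], "translation": [0, 0, 25], "hand": 1},
  {"turn": [0, 0, 0], "translation": [0, 0, 14], "hand": 1},
  {"turn": [0, 0, 0], "translation": [0, 0, 0], "hand": 1},
  {"turn": [0, 0, 0], "translation": [0, 0, 0], "hand": 0.5},
  {"turn": [0, 0, 0], "translation": [0, 0, 0], "hand": 0.5},
  {"turn": [0, 0, 0], "translation": [0, 0, 0], "hand": 0.5},
  {"turn": [0, 0, 0], "translation": [0, 0, 0], "hand": 0.5},
  {"turn": [0, 0, 0], "translation": [0, 0, 0], "hand": 0.5},
])

```text
time_s: 7.75
eef_pos: [446.0, -270.1, 28.9]
ee_rot: [0.001, 0.707, 0.707, 0.0]
force: [-1.4, 3.7, 8.1]
grip_width: 0.607
grip_force: 40.4
```

move_arm([
  {"turn": [0, 0, 0], "translation": [0, 0, -10], "hand": 0.5},
  {"turn": [0, 0, 0], "translation": [0, 0, -25], "hand": 0.5},
  {"turn": [0, 0, 0], "translation": [0, 0, -25], "hand": 0.5},
  {"turn": [0, 0, 0], "translation": [26, 23, 0], "hand": 0.5},
  {"turn": [0, 0, 0], "translation": [26, 23, 0], "hand": 0.5},
  {"turn": [0, 0, 0], "translation": [26, 23, 0], "hand": 0.5},
  {"turn": [0, 0, 0], "translation": [26, 23, 0], "hand": 0.5},
  {"turn": [0, 0, 0], "translation": [26, 23, 0], "hand": 0.5},
  {"turn": [0, 0, 0], "translation": [26, 23, 0], "hand": 0.5},
  {"turn": [0, 0, 0], "translation": [27, 25, 0], "hand": 0.5},
])

```text
time_s: 8.58
eef_pos: [609.3, -85.5, 88.5]
ee_rot: [0.001, 0.707, 0.707, 0.0]
force: [-0.3, -0.7, -2.7]
grip_width: 0.603
grip_force: 42.6
```

move_arm([
  {"turn": [0, 0, 0], "translation": [0, 0, 0], "hand": 0.5},
  {"turn": [0, 0, 0], "translation": [0, 0, 0], "hand": 0.5},
])

```text
time_s: 8.75
eef_pos: [609.0, -85.5, 87.9]
ee_rot: [0.001, 0.706, 0.708, 0.0]
force: [-0.6, -0.4, -1.0]
grip_width: 0.61
grip_force: 42.7
```

Run:
```python
from h import *
c=grab('wrist'); cv2.imwrite('pics/wrist3.png',c['image']); print(c['s']['eef_pos'])
```

```text
[609.00782523 -85.49706428  87.88464738]
```

View pics/wrist3.png

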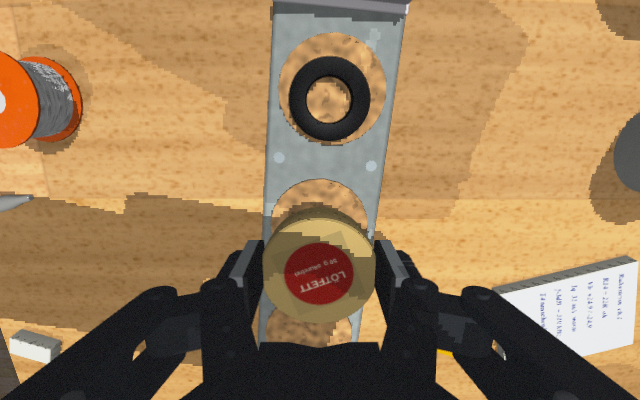

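The tape sits within its pad: ring at (330,98), pad centre about (332,90). The tin is held with its top at about (319,269). I'll check its tilt and offset from the depth map.

Run:
```python
from h import *
c=wr(load('wrist'))
for u,v in [(319,230),(319,269),(319,310),(285,269),(355,269)]: print(pt(c,u,v).round(1))
print(pt(c,319,269,75),'tape',pt(c,330,98,29),'pad',pt(c,332,90,15))
```

```text
[610.  -68.2  79.5]
[610.1 -87.7  78.8]
[ 610.1 -109.5   79.2]
[594.5 -87.1  80. ]
[626.5 -87.2  79.7]
[610.07206973 -89.78665652  75.        ] tape [615.88193704 -11.2244332   29.        ] pad [617.47541903  -6.37120915  15.        ]
```

move_arm([
  {"turn": [0, 0, 0], "translation": [-2, -1, 15], "hand": 0.5},
  {"turn": [0, 0, 0], "translation": [0, 0, 15], "hand": 0.5},
  {"turn": [0, 0, 0], "translation": [0, 0, 8], "hand": 0.5},
  {"turn": [0, 0, 0], "translation": [0, 0, 4], "hand": 0.5},
  {"turn": [0, 0, 0], "translation": [0, 0, 0], "hand": 0.5},
  {"turn": [0, 0, 0], "translation": [0, 0, 0], "hand": 0.5},
])

```text
time_s: 9.3
eef_pos: [607.4, -89.5, 45.7]
ee_rot: [0.0, 0.707, 0.707, 0.0]
force: [-0.3, 0.2, -1.3]
grip_width: 0.604
grip_force: 42.7
```

move_arm([
  {"turn": [0, 0, 0], "translation": [0, 0, 1], "hand": 0.5},
  {"turn": [0, 0, 0], "translation": [0, 0, 0], "hand": 0.7},
  {"turn": [0, 0, 0], "translation": [0, 0, 0], "hand": 0.85},
  {"turn": [0, 0, 0], "translation": [0, 0, 0], "hand": 1},
  {"turn": [0, 0, 0], "translation": [0, 0, -15], "hand": 1},
  {"turn": [0, 0, 0], "translation": [0, 0, -30], "hand": 1},
  {"turn": [0, 0, 0], "translation": [0, 0, -30], "hand": 1},
  {"turn": [0, 0, 0], "translation": [13, -30, 0], "hand": 1},
  {"turn": [0, 0, 0], "translation": [13, -30, 0], "hand": 1},
  {"turn": [0, 0, 0], "translation": [13, -30, 0], "hand": 1},
])

```text
time_s: 10.13
eef_pos: [516.2, -49.6, 119.5]
ee_rot: [0.001, 0.707, 0.707, 0.0]
force: [0.3, -1.0, -0.9]
grip_width: 1.004
grip_force: 0.0
```

move_arm([
  {"turn": [0, 0, 0], "translation": [13, -30, 0], "hand": 1},
  {"turn": [0, 0, 0], "translation": [13, -30, 0], "hand": 1},
  {"turn": [0, 0, 0], "translation": [14, -28, 0], "hand": 1},
  {"turn": [0, 0, 0], "translation": [0, 0, 0], "hand": 1},
  {"turn": [0, 0, 0], "translation": [0, 0, 0], "hand": 1},
])

```text
time_s: 10.55
eef_pos: [428.9, -9.6, 119.7]
ee_rot: [0.0, 0.707, 0.707, 0.0]
force: [-0.2, -0.9, 0.1]
grip_width: 1.0
grip_force: 0.0
```

Run:
```python
from h import *
c=grab('wrist'); cv2.imwrite('pics/wrist4.png',c['image']); print(c['s']['eef_pos'])
```

```text
[428.86464793  -9.56147201 119.66658765]
```

View pics/wrist4.png

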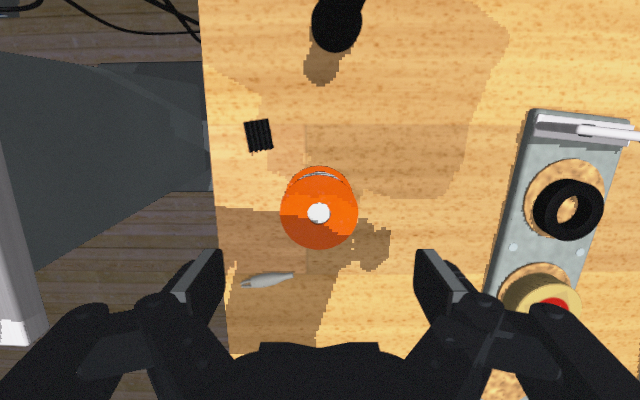

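The reel's top is centred at (318,212) and the torch's top at about (337,22). The tape and tin are on pads 1 and 2.

Run:
```python
from h import *
c=wr(load('wrist'))
print('reel',pt(c,318,212,36),'torch',pt(c,337,22,112),pt(c,337,22),pt(c,337,12),'tape',pt(c,568,210,29))
```

```text
reel [429.32941531  -9.07477191  36.        ] torch [436.51112703  90.74324577 112.        ] [439.04614081 102.07096431  63.48795154] [438.03039305 101.97956616  81.84367313] tape [609.89810321 -10.0824338   29.        ]
```

move_arm([
  {"turn": [0, 0, 0], "translation": [0, 0, 25], "hand": 1},
  {"turn": [0, 0, 0], "translation": [0, 0, 30], "hand": 1},
  {"turn": [0, 0, 0], "translation": [0, 0, 22], "hand": 1},
  {"turn": [0, 0, 0], "translation": [0, 0, 11], "hand": 1},
  {"turn": [0, 0, 0], "translation": [0, 0, 0], "hand": 1},
  {"turn": [0, 0, 0], "translation": [0, 0, 0], "hand": 0.5},
  {"turn": [0, 0, 0], "translation": [0, 0, 0], "hand": 0.5},
  {"turn": [0, 0, 0], "translation": [0, 0, 0], "hand": 0.5},
  {"turn": [0, 0, 0], "translation": [0, 0, 0], "hand": 0.5},
  {"turn": [0, 0, 0], "translation": [0, 0, 0], "hand": 0.5},
])

```text
time_s: 11.43
eef_pos: [430.0, -10.2, 32.3]
ee_rot: [0.001, 0.707, 0.707, 0.0]
force: [-1.5, -1.1, 5.4]
grip_width: 0.611
grip_force: 41.2
```

move_arm([
  {"turn": [0, 0, 0], "translation": [0, 0, -10], "hand": 0.5},
  {"turn": [0, 0, 0], "translation": [0, 0, -30], "hand": 0.5},
  {"turn": [0, 0, 0], "translation": [0, 0, -35], "hand": 0.5},
  {"turn": [0, 0, 0], "translation": [-27, 28, 0], "hand": 0.5},
  {"turn": [0, 0, 0], "translation": [-27, 28, 0], "hand": 0.5},
  {"turn": [0, 0, 0], "translation": [-27, 28, 0], "hand": 0.5},
  {"turn": [0, 0, 0], "translation": [-27, 28, 0], "hand": 0.5},
  {"turn": [0, 0, 0], "translation": [-27, 28, 0], "hand": 0.5},
  {"turn": [0, 0, 0], "translation": [-30, 31, 0], "hand": 0.5},
  {"turn": [0, 0, 0], "translation": [0, 0, 0], "hand": 0.5},
])

```text
time_s: 12.27
eef_pos: [602.9, -179.2, 106.2]
ee_rot: [0.003, 0.708, 0.706, 0.0]
force: [-0.0, -0.2, -2.8]
grip_width: 0.611
grip_force: 44.2
```

move_arm([
  {"turn": [0, 0, 0], "translation": [0, 0, 0], "hand": 0.5},
])

```text
time_s: 12.35
eef_pos: [599.8, -175.3, 105.6]
ee_rot: [-0.0, 0.708, 0.707, -0.0]
force: [-0.4, 1.2, -2.9]
grip_width: 0.612
grip_force: 44.2
```

Run:
```python
from h import *
c=grab('wrist'); cv2.imwrite('pics/wrist5.png',c['image']); print(c['s']['eef_pos']); wr(c)
for u,v in [(319,235),(319,275),(295,270),(345,270)]: print(pt(c,u,v).round(1))
```

```text
[ 599.77127435 -175.28682504  105.6248601 ]
[ 600.8 -155.7  108.5]
[ 600.8 -175.   106.4]
[ 590.7 -171.7  108.1]
[ 611.7 -171.3  108.9]
```

View pics/wrist5.png

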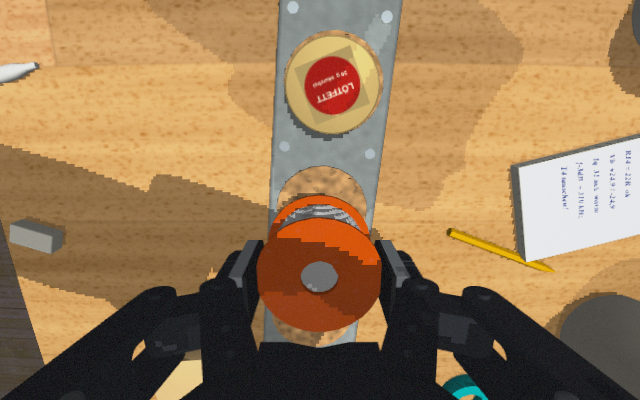

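The tin is standing on pad 2 at (333,85). The reel is held level over pad 3 with its bottom at about z = 72, so I'll lower it 57 mm and release.

move_arm([
  {"turn": [0, 0, 0], "translation": [0, 1, 22], "hand": 0.5},
  {"turn": [0, 0, 0], "translation": [0, 0, 20], "hand": 0.5},
  {"turn": [0, 0, 0], "translation": [0, 0, 10], "hand": 0.5},
  {"turn": [0, 0, 0], "translation": [0, 0, 5], "hand": 0.5},
  {"turn": [0, 0, 0], "translation": [0, 0, 0], "hand": 0.5},
  {"turn": [0, 0, 0], "translation": [0, 0, 0], "hand": 0.5},
  {"turn": [0, 0, 0], "translation": [0, 0, 0], "hand": 0.7},
  {"turn": [0, 0, 0], "translation": [0, 0, 0], "hand": 0.85},
  {"turn": [0, 0, 0], "translation": [0, 0, 0], "hand": 1},
  {"turn": [0, 0, 0], "translation": [0, 0, -10], "hand": 1},
])

```text
time_s: 13.23
eef_pos: [599.6, -173.7, 58.4]
ee_rot: [-0.001, 0.707, 0.707, -0.0]
force: [-0.5, 0.9, 0.1]
grip_width: 1.002
grip_force: 0.0
```

move_arm([
  {"turn": [0, 0, 0], "translation": [0, 0, -36], "hand": 1},
  {"turn": [0, 0, 0], "translation": [0, 0, -36], "hand": 1},
  {"turn": [0, 0, 0], "translation": [0, 0, -36], "hand": 1},
  {"turn": [0, 0, 0], "translation": [0, 0, -34], "hand": 1},
  {"turn": [0, 0, 0], "translation": [30, -18, 0], "hand": 1},
  {"turn": [0, 0, 0], "translation": [30, -18, 0], "hand": 1},
  {"turn": [0, 0, 0], "translation": [30, -18, 0], "hand": 1},
  {"turn": [0, 0, 0], "translation": [30, -18, 0], "hand": 1},
  {"turn": [0, 0, 0], "translation": [30, -18, 0], "hand": 1},
  {"turn": [0, 0, 0], "translation": [30, -18, 0], "hand": 1},
])

```text
time_s: 14.07
eef_pos: [491.2, 7.3, 202.2]
ee_rot: [0.001, 0.707, 0.707, 0.0]
force: [0.3, 0.3, 0.5]
grip_width: 0.999
grip_force: 0.0
```

move_arm([
  {"turn": [0, 0, 0], "translation": [30, -18, 0], "hand": 1},
  {"turn": [0, 0, 0], "translation": [30, -18, 0], "hand": 1},
  {"turn": [0, 0, 0], "translation": [34, -20, 0], "hand": 1},
  {"turn": [0, 0, 0], "translation": [0, 0, 0], "hand": 1},
  {"turn": [0, 0, 0], "translation": [0, 0, 0], "hand": 1},
])

```text
time_s: 14.48
eef_pos: [435.8, 101.2, 202.3]
ee_rot: [0.001, 0.706, 0.708, 0.001]
force: [-0.0, -0.5, -0.5]
grip_width: 1.002
grip_force: 0.0
```

Run:
```python
from h import *
c=grab('wrist'); cv2.imwrite('pics/wrist6.png',c['image']); print(c['s']['eef_pos']); wr(c)
m=c['z_map']
P=[pt(c,u,v) for u in range(240,400,4) for v in range(100,300,4)]
P=np.array([p for p in P if p[2]>40 and 390<p[0]<480 and 60<p[1]<150])
for a,b in [(40,60),(60,80),(80,95),(95,105),(105,108),(108,125)]:
    q=P[(P[:,2]>=a)&(P[:,2]<b)]
    if len(q): print(a,b,len(q),q.min(0).round(1),q.max(0).round(1))
```

```text
[435.80311822 101.21898889 202.27889384]
40 60 6 [431.1 117.1  42.4] [451.6 125.   58. ]
60 80 7 [431.5 120.4  61.1] [447.7 125.   78.9]
80 95 3 [434.8 123.1  81. ] [446.9 125.   87.6]
95 105 5 [432.  122.2  97.3] [449.4 125.8 100.6]
105 108 2 [429.3 118.4 106.4] [434.9 124.4 107.9]
108 125 62 [429.4 102.  108.5] [451.6 125.3 113.5]
```

View pics/wrist6.png

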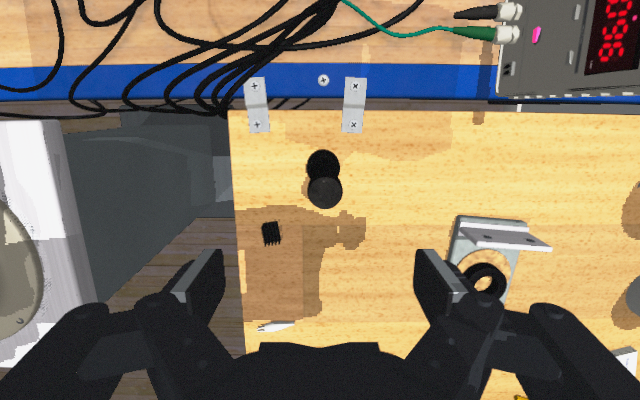

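The torch's top is centred at about (324,191), which gives (438.5,112). I'll descend to z = 72 and grip it.

move_arm([
  {"turn": [0, 0, 0], "translation": [10, 3, 20], "hand": 1},
  {"turn": [0, 0, 0], "translation": [0, 0, 0], "hand": 1},
  {"turn": [0, 0, 0], "translation": [0, 0, 30], "hand": 1},
  {"turn": [0, 0, 0], "translation": [0, 0, 30], "hand": 1},
  {"turn": [0, 0, 0], "translation": [0, 0, 25], "hand": 1},
  {"turn": [0, 0, 0], "translation": [0, 0, 15], "hand": 1},
  {"turn": [0, 0, 0], "translation": [0, 0, 10], "hand": 1},
  {"turn": [0, 0, 0], "translation": [0, 0, 0], "hand": 1},
  {"turn": [0, 0, 0], "translation": [0, 0, 0], "hand": 0.6},
  {"turn": [0, 0, 0], "translation": [0, 0, 0], "hand": 0.4},
])

```text
time_s: 15.37
eef_pos: [440.1, 109.5, 72.0]
ee_rot: [0.001, 0.707, 0.707, 0.0]
force: [-0.4, -0.0, 0.8]
grip_width: 0.747
grip_force: 0.0
```

move_arm([
  {"turn": [0, 0, 0], "translation": [0, 0, 0], "hand": 0.2},
  {"turn": [0, 0, 0], "translation": [0, 0, 0], "hand": 0.15},
  {"turn": [0, 0, 0], "translation": [0, 0, 0], "hand": 0.15},
  {"turn": [0, 0, 0], "translation": [0, 0, 0], "hand": 0.15},
  {"turn": [0, 0, 0], "translation": [0, 0, 0], "hand": 0.15},
  {"turn": [0, 0, 0], "translation": [0, 0, 0], "hand": 0.15},
])

```text
time_s: 15.87
eef_pos: [439.8, 110.0, 71.9]
ee_rot: [0.001, 0.707, 0.707, 0.0]
force: [-0.7, -0.7, 6.6]
grip_width: 0.377
grip_force: 37.7
```

Run:
```python
from h import *
c=grab('wrist'); cv2.imwrite('pics/wrist7.png',c['image']); print(c['s']['eef_pos'],c['s']['grip_width'])
```

```text
[439.75146395 109.98425781  71.85350506] 0.3774541483228193
```

View pics/wrist7.png

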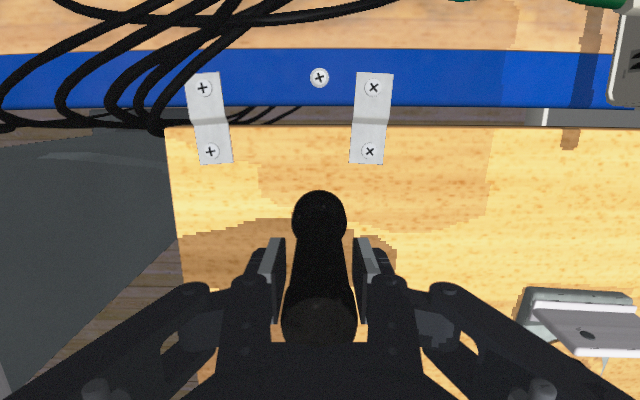

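The torch is gripped: its top is near (319,315), its foot near (320,220), and it looks upright.

move_arm([
  {"turn": [0, 0, 0], "translation": [0, 0, 0], "hand": 0.15},
  {"turn": [0, 0, 0], "translation": [0, 0, -10], "hand": 0.15},
  {"turn": [0, 0, 0], "translation": [0, 0, -30], "hand": 0.15},
  {"turn": [0, 0, 0], "translation": [0, 0, -30], "hand": 0.15},
  {"turn": [0, 0, 0], "translation": [0, 0, -20], "hand": 0.15},
  {"turn": [0, 0, 0], "translation": [-15, 6, 0], "hand": 0.15},
  {"turn": [0, 0, 0], "translation": [-25, 10, 0], "hand": 0.15},
  {"turn": [0, 0, 0], "translation": [-25, 10, 0], "hand": 0.15},
  {"turn": [0, 0, 0], "translation": [-25, 10, 0], "hand": 0.15},
  {"turn": [0, 0, 0], "translation": [-25, 10, 0], "hand": 0.15},
], grip_force=60)

```text
time_s: 16.75
eef_pos: [485.4, -6.1, 161.2]
ee_rot: [-0.0, 0.707, 0.707, -0.0]
force: [-0.2, 0.6, -1.9]
grip_width: 0.374
grip_force: 57.5
```

move_arm([
  {"turn": [0, 0, 0], "translation": [-28, 12, 0], "hand": 0.15},
  {"turn": [0, 0, 0], "translation": [-28, 12, 0], "hand": 0.15},
  {"turn": [0, 0, 0], "translation": [-28, 12, 0], "hand": 0.15},
  {"turn": [0, 0, 0], "translation": [-28, 12, 0], "hand": 0.15},
  {"turn": [0, 0, 0], "translation": [-28, 12, 0], "hand": 0.15},
  {"turn": [0, 0, 0], "translation": [-28, 12, 0], "hand": 0.15},
  {"turn": [0, 0, 0], "translation": [-28, 12, 0], "hand": 0.15},
  {"turn": [0, 0, 0], "translation": [-28, 12, 0], "hand": 0.15},
  {"turn": [0, 0, 0], "translation": [-20, 8, 0], "hand": 0.15},
  {"turn": [0, 0, 0], "translation": [-12, 4, 0], "hand": 0.15},
])

```text
time_s: 17.58
eef_pos: [593.5, -263.2, 160.5]
ee_rot: [-0.0, 0.708, 0.707, -0.0]
force: [-0.6, -0.1, -1.7]
grip_width: 0.376
grip_force: 57.5
```

move_arm([
  {"turn": [0, 0, 0], "translation": [0, 0, 0], "hand": 0.15},
  {"turn": [0, 0, 0], "translation": [0, 0, 0], "hand": 0.15},
])

```text
time_s: 17.75
eef_pos: [592.9, -260.8, 160.5]
ee_rot: [-0.001, 0.707, 0.707, -0.0]
force: [-0.2, 1.0, -1.3]
grip_width: 0.374
grip_force: 57.6
```

Run:
```python
from h import *
c=grab('wrist'); cv2.imwrite('pics/wrist8.png',c['image']); print(c['s']['eef_pos'],c['s']['grip_width']); wr(c)
P=np.array([pt(c,u,v) for u in range(285,355,3) for v in range(180,345,3)])
P=P[(P[:,2]>80)&(abs(P[:,0]-594)<22)]
for a in range(80,220,15):
    q=P[(P[:,2]>=a)&(P[:,2]<a+15)]
    if len(q): print(a,len(q),q.min(0).round(1),q.max(0).round(1))
```

```text
[ 592.94633973 -260.83991578  160.54329568] 0.37387562246401507
80 8 [ 580.2 -249.2   91.2] [ 608.2 -241.4   94.8]
95 70 [ 577.4 -264.5   95.3] [ 609.2 -240.7  109.9]
110 84 [ 579.4 -260.7  110.1] [ 607.3 -242.2  124.7]
125 46 [ 582.5 -254.8  125.2] [ 604.2 -245.4  139.9]
140 92 [ 577.7 -271.   140.3] [ 610.  -245.6  155. ]
155 88 [ 582.9 -271.   155.2] [ 609.7 -245.4  169.9]
170 100 [ 583.1 -254.   170.1] [ 604.8 -245.4  183.5]
185 294 [ 582.1 -263.   185.1] [ 605.9 -244.6  200. ]
200 238 [ 583.4 -262.3  200. ] [ 605.  -245.5  214.8]
```

View pics/wrist8.png

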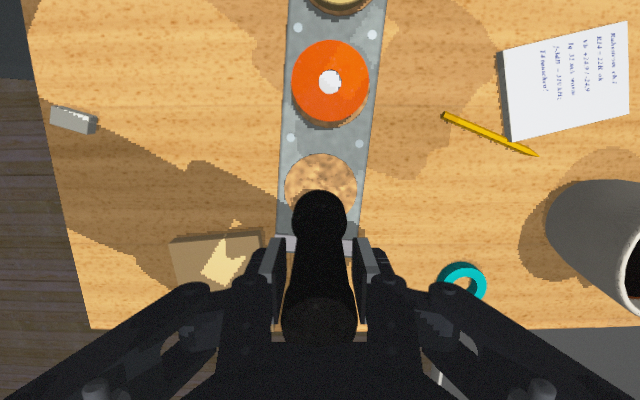

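The reel stands on pad 3. The torch is held upright with its axis near (594,-257) and its foot at z ≈ 88.6, so I'll shift 3 mm towards -y, lower 73 mm and release.

move_arm([
  {"turn": [0, 0, 0], "translation": [-3, 0, 20], "hand": 0.15},
  {"turn": [0, 0, 0], "translation": [0, 0, 25], "hand": 0.15},
  {"turn": [0, 0, 0], "translation": [0, 0, 18], "hand": 0.15},
  {"turn": [0, 0, 0], "translation": [0, 0, 7], "hand": 0.15},
  {"turn": [0, 0, 0], "translation": [0, 0, 2], "hand": 0.15},
  {"turn": [0, 0, 0], "translation": [0, 0, 1], "hand": 0.15},
  {"turn": [0, 0, 0], "translation": [0, 0, 0], "hand": 0.15},
  {"turn": [0, 0, 0], "translation": [0, 0, 0], "hand": 0.15},
])

```text
time_s: 18.47
eef_pos: [593.7, -264.1, 89.4]
ee_rot: [0.001, 0.707, 0.707, 0.0]
force: [-0.3, -0.3, -1.3]
grip_width: 0.374
grip_force: 57.6
```

move_arm([
  {"turn": [0, 0, 0], "translation": [0, 0, 1], "hand": 0.15},
  {"turn": [0, 0, 0], "translation": [0, 0, 1], "hand": 0.15},
  {"turn": [0, 0, 0], "translation": [0, 0, 0], "hand": 0.15},
  {"turn": [0, 0, 0], "translation": [0, 0, 0], "hand": 0.15},
])

```text
time_s: 18.8
eef_pos: [593.6, -264.1, 86.9]
ee_rot: [0.001, 0.707, 0.707, 0.0]
force: [-1.8, 1.4, 4.0]
grip_width: 0.371
grip_force: 58.2
```

Contact. I'll open slowly, then retreat upward.

move_arm([
  {"turn": [0, 0, 0], "translation": [0, 0, 0], "hand": 0.42},
  {"turn": [0, 0, 0], "translation": [0, 0, 0], "hand": 0.5},
  {"turn": [0, 0, 0], "translation": [0, 0, 0], "hand": 0.65},
  {"turn": [0, 0, 0], "translation": [0, 0, 0], "hand": 0.85},
  {"turn": [0, 0, 0], "translation": [0, 0, 0], "hand": 1},
  {"turn": [0, 0, 0], "translation": [0, 0, -15], "hand": 1},
  {"turn": [0, 0, 0], "translation": [0, 0, -30], "hand": 1},
  {"turn": [0, 0, 0], "translation": [0, 0, -35], "hand": 1},
  {"turn": [0, 0, 0], "translation": [0, 0, -35], "hand": 1},
  {"turn": [0, 0, 0], "translation": [0, 0, -30], "hand": 1},
])

```text
time_s: 19.63
eef_pos: [593.3, -264.0, 233.6]
ee_rot: [0.001, 0.707, 0.707, 0.0]
force: [1.1, -0.2, 0.9]
grip_width: 1.001
grip_force: 0.0
```

move_arm([
  {"turn": [0, 0, 0], "translation": [0, -35, 0], "hand": 1},
  {"turn": [0, 0, 0], "translation": [0, -35, 0], "hand": 1},
  {"turn": [0, 0, 0], "translation": [0, -35, 0], "hand": 1},
  {"turn": [0, 0, 0], "translation": [0, -35, 0], "hand": 1},
  {"turn": [0, 0, 0], "translation": [0, -35, 0], "hand": 1},
  {"turn": [0, 0, 0], "translation": [0, -30, 0], "hand": 1},
  {"turn": [0, 0, 0], "translation": [0, 0, 0], "hand": 1},
  {"turn": [0, 0, 0], "translation": [0, 0, 0], "hand": 1},
])

```text
time_s: 20.3
eef_pos: [387.6, -264.2, 231.6]
ee_rot: [0.001, 0.708, 0.706, 0.0]
force: [-0.1, 0.0, 0.5]
grip_width: 0.999
grip_force: 0.0
```

Run:
```python
from h import *
t=grab('top'); s=grab('scene')
a=cv2.resize(t['image'][150:250,270:430],(800,500),interpolation=cv2.INTER_CUBIC)
cv2.imwrite('pics/end_top.png',a)
cv2.imwrite('pics/end_scene.png',cv2.resize(s['image'][150:280,240:440],(800,520),interpolation=cv2.INTER_CUBIC))
```

```text
(no output)
```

View pics/end_top.png

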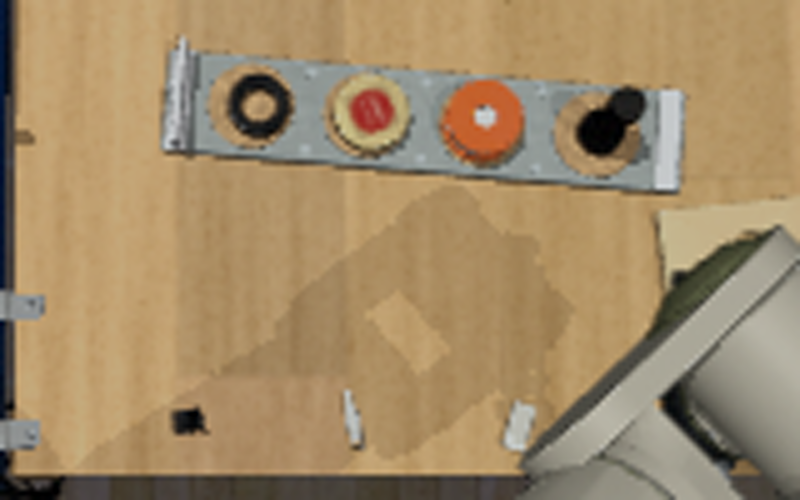

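View pics/end_scene.png

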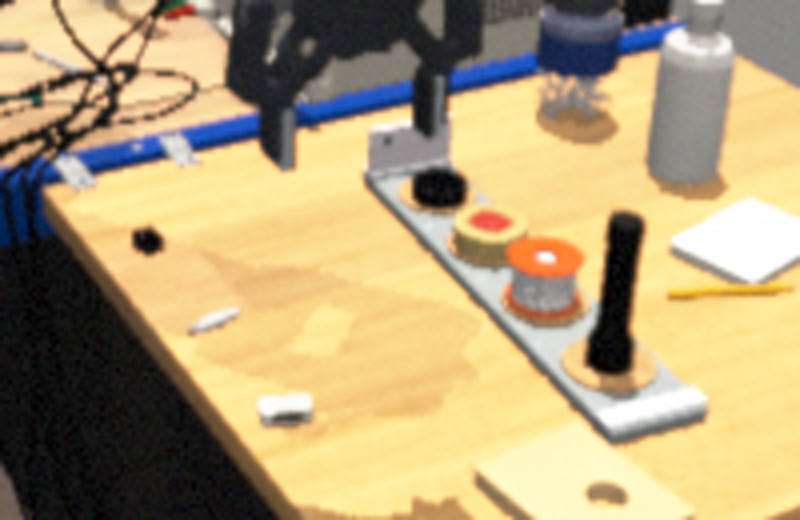

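Both views show the right order: tape ring (259,104), tin (370,111), reel (484,118), torch foot about (602,131) and torch top (628,103). I'll check the offsets and the torch's tilt numerically.

Run:
```python
from h import *
c=load('top')
for n,u,v,z in [('tape',259,104,29),('tin',370,111,36),('reel',484,118,51),('torchtop',629,103,127),('torchhead',603,131,35)]:
    print(n,pt(c,270+(u+.5)/5-.5,150+(v+.5)/5-.5,z).round(1))
for n,b in [('top',(270,430,150,240)),('scene',(380,412,195,250))]:
    c=load(n); P=np.array([pt(c,u,v) for u in range(b[0],b[1]) for v in range(b[2],b[3])])
    P=P[(P[:,2]>20)&(abs(P[:,0]-594)<35)&(abs(P[:,1]+260)<30)]
    for a in range(20,135,15):
        q=P[(P[:,2]>=a)&(P[:,2]<a+15)]
        if len(q): print(n,a,len(q),q.mean(0).round(1))
```

```text
tape [613.8 -12.5  29. ]
tin [606.9 -92.7  36. ]
reel [ 598.6 -173.1   51. ]
torchtop [ 593.5 -260.9  127. ]
torchhead [ 591.9 -261.    35. ]
top 20 24 [ 585.9 -253.7   26. ]
top 35 23 [ 586.8 -254.6   41.2]
top 50 8 [ 588.  -255.6   56.6]
top 65 8 [ 588.6 -254.4   72.2]
top 80 8 [ 588.3 -253.6   89.5]
top 95 7 [ 585.5 -254.2  101.6]
top 110 24 [ 591.4 -259.4  121.8]
top 125 24 [ 593.5 -258.6  128.1]
scene 20 62 [ 586.3 -271.    27.7]
scene 35 60 [ 588.  -268.7   41.4]
scene 50 42 [ 588.5 -268.4   57.7]
scene 65 44 [ 588.3 -267.4   72.6]
scene 80 44 [ 588.7 -268.3   87.7]
scene 95 46 [ 588.4 -268.   102.5]
scene 110 48 [ 588.3 -268.8  118.2]
scene 125 41 [ 593.1 -262.5  127. ]
```

```bash
python3 -c "
from rig import finish_job; print(finish_job())"
```

```text
the job is handed in; nothing more can be done
None
```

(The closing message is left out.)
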